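# Load a wooden pot into the laser engraver

## Robot

A 7-joint arm with a two-finger parallel gripper is mounted at the origin on the work surface. World frame = base frame: x ahead of the robot, y to its left, z up, the work surface at z = 0. Lengths are in m, angles in rad, forces in N, time in s.
With the tool pointing down it reaches from about 0.4 to 0.85 m from the base axis. Payload 4.5 kg.
Tool frame: the origin (TCP) lies midway between the tips of the shut fingers; the grasp point (between the pads) lies 19 mm behind it (manip.tcp_to_grasp is the z of the grasp point in the tool frame, in m); z points along the fingers, y is the line along which they close (so a half turn about z gives the same grasp; the last joint's range is limited). The gripper opens to 88 mm and grips with 3 to 60 N. Pads are 18 mm wide; open, the fingers measure 123 mm over their backs; the gripper's body (75 mm by 187 mm) begins 45 mm behind the grasp point.
Start: joints at [1.201, 0.689, -0.195, 1.565, 0.157, 0.902, -0.215], TCP at [0.246, -0.575, 0.239] pointing down, gripper open.
Joint ranges: [-3.01, 3.01], [-0.46, 2.08], [-1.47, 1.51], [0.13, 2.56], [-1, 4.14], [0.04, 2.09], [-2.66, 2.66]. Speed limits (rad/s): [2.57, 2.57, 3.14, 3.14, 3.14, 3.14, 3.14].

## Interface

Orientations are given as a unit quaternion [w, x, y, z].
In Python, from workcell import manip, vision, close_job gives the robot as it stands.
- The arm moves only by the tool carry_out, never from a script. Its argument "moves" is a list of rows, each a list of 7 numbers: the opening, from 0 (shut) to 1 (fully open), then the shift along the tool's x, y, z in mm, then the turn, a rotation vector about the tool's x, y, z in degrees. In form: [[grip, dx, dy, dz, ax, ay, az], ...]. A call has 1 to 12 rows; each row shifts and turns the commanded pose from where the row before left it, along the tool's axes as they then stand; what a row does not reach is not made up. A row lasts 1/12 s, in which the tool goes at most 41.7 mm and 7.16 degrees, less where a joint would pass 70% of its speed; a pose out of reach is approached as far as the arm can. A call is refused whole if a number of a shift passes 41.7 or a number of a turn 7.16, either way. A call with a gripper value outside its range is refused whole. The fingers move at their own pace and stop on an object; the grip force is fixed at half the most. Time passes only in rows, so rows that do not move let the fingers close. It gives the time, the measured TCP pose, the force, the opening and the grip force at its end, in the units of the state.
- manip.get_obs(): the state, without advancing time (a new reading comes with each control period).
- vision.snapshot(name): name is "side" or "top" or "wrist"; returns the picture (480x640x3 uint8, red, green, blue); there is no depth.
- vision.get_calibration(name): a dict with "fx", "fy", "cx", "cy" (pixels), "dist_coeffs" ([k1, k2, p1, p2, k3] as OpenCV has them; the pictures are not rectified), "world_from_camera" (4x4, takes a point from camera to world coordinates). Camera axes: x right, y down, z forward; pixel columns grow to the right and rows downward; lengths in m; the calibration is good to about 2 mm. A picture is of the moment at which its call begins: read the wrist's pose just before it. get_calibration takes no time and is no camera call; for the wrist camera it gives the pose at the moment of the call.
- close_job(): hands the job in; it is judged then, once.
The state is a dict: "clock": time; "qpos": joint angles; "qvel": joint speeds; "joint_torque": joint torques, N m; "ee_pos": TCP position; "ee_rot": TCP orientation; "force": force on the tool from outside, world axes, zero at the start; "ft_torque": the same for the moment, N m; "grip_width": opening from 0.0 (shut) to 1.0 (fully open); "gripper_force": force on a finger pad.
Only numpy, scipy, OpenCV 4.12 (cv2) and the standard library are available. Lean on these libraries where they do the work, as an engineer would, in place of code of your own. Each camera call takes 0.05 s, during which the arm holds its last target. There are 200 camera calls.

## Task

Swing the engraver's amber hood up until its spring strut holds it wide open by itself, then lay the tall square wooden pot on its side on the bed, setting it down gently without dropping it, snug in the corner stop: its closed bottom against the short arm and its long side against the long arm. Leave the hood open for focusing, and do not knock over or push about the other loose things on the table.

Things in the scene. Friction and masses are not known exactly. Their poses are not given: they have to be found in the camera images.
- engraver: Compact white laser engraver, fixed to the table. Origin on the table under its working area; x from its front (handle side, facing the robot) to its rear, y to the left seen from the front, z up. Tray x -115 to 135, y -160 to 160 mm, walls 8 mm thick, rims 49 mm above the table, flat bed 22 mm above it. Rear housing from x = 85 mm, 105 mm high, end plates 120 mm.
- stop_corner (a point): Inner corner, at bed height, of the aluminium L-shaped stop fixed on the bed (12 mm high, 10 mm thick): engraver x 10, y 75, z 22 mm. The long arm runs from here to the right (-y) for 120 mm, its face at x = 10; the short arm runs to the front (-x) for 80 mm, its face at y = 75. A lower bottom corner of the pot belongs here. Axes as the engraver's.
- laser_head (a point): Middle of the black laser head, parked at the right rear over the bed: engraver x 52, y -115, z 80 mm; 35 x 42 mm across and 55 mm high. The gantry beam it rides on crosses the whole width behind the stop: rail front face x 56 mm, top z 86 mm. Fixed; work in front of it.
- hood (a joint): Opening angle of the hood (rad): 0 shut, 1.90 fully open at its stop, leaning back. Strut and weight pull it shut below about 1.1, the strut pulls it open above that, so it rests only shut or fully open. At the handle it takes about 6 N to start lifting, falling to nothing at the over-centre point; past it, the strut pulls open with up to 5 N. The hinge is damped, it does not snap.
- hood_handle (a point): Middle of the hood's handle: aluminium bar, 12 mm thick, 130 mm long, along the engraver's y, its axis 43 mm in front of the front panel and 103 mm above the table when shut; the hood's top is 19 mm above it. It swings up and to the rear about the hinge on a radius of 230 mm (230 mm in front of and 12 mm below the hinge when shut), at most 345 mm above the table. Axes turn with the hood.
- hood_hinge (a point): Middle of the hood's hinge axis, along the engraver's y at engraver x 80, z 115 mm. The hood is an amber clear box lid, 304 mm wide, reaching 187 mm forward of the hinge, 75 mm deep. Axes turn with the hood.
- pot: Tall square plywood pot, open at one end, 60 x 60 mm outside, 110 mm long, walls and bottom 5 mm, 120 to 220 g; starts standing, mouth up. Origin at the centre of the outside of its bottom; z points along its length to the mouth, x and y across its sides. A strip of table 150 mm wide left of the engraver (about x 0.42 to 0.65, y 0.02 to 0.16 m) is always clear.
- round_pot: Bystander: round plywood pot, 68 mm across, 105 mm high. Origin under its centre.
- low_box: Bystander: low square plywood box, 75 x 75 mm, 62 mm high, open on top. Origin under its centre.
- foam_cone: Bystander: white foam cone standing on its base, 64 mm across, 127 mm high. Origin under its centre.
- scissors: Bystander: scissors lying flat, 200 mm long, 11 mm high. Origin near the pivot.
- glue_gun: Bystander: glue gun lying on its side, 160 mm long, 36 mm high. Origin under its barrel.
- spool: Bystander: wooden spool standing on end, 68 mm across, 60 mm high. Origin under its centre.
Not all that is in view belongs to the job. What is shaped like the pot but turquoise is not meant.

How it is judged:
By the outcome, as a careful person would: the job done as asked, in the order asked, and still so for the second after the job is handed in, with the robot touching nothing.
It also fails if it takes over 72 s, if anything falls off the work surface, if the arm or the gripper's body presses on something with over 40 N, if the wrist force passes 120 N, or if a joint passes its speed limit or range.

## Working session

There is one attempt and no reset: what is moved stays moved. The work goes in short steps, Python scripts to look and compute and a tool call to move; the robot and the scene stay as the last step left them, time stands still between calls to the robot, and variables do not carry over. Pictures are saved under pics/ and viewed, at most 10 in all, crops included, and the job is handed in when it is done.

Besides the shell and the picture viewer there is one more tool, called after "Request:" as a command line: name --pt "numbers of a row" for each row, then --argument value for the rest. carry_out: Moves the arm, as the interface text tells. Its arguments: {"type":"object","properties":{"moves":{"type":"array"}},"required":["moves"]}

```bash
ls; mkdir -p pics
python3 - <<'E'
from workcell import manip, vision
import cv2, numpy as np
for n in ("side","top"):
    cv2.imwrite(f"pics/{n}0.png", vision.snapshot(n)[:,:,::-1])
    c=vision.get_calibration(n); print(n,c["fx"],c["fy"],c["cx"],c["cy"],c["dist_coeffs"]); print(np.round(c["world_from_camera"],4))
o=manip.get_obs(); print(o, manip.tcp_to_grasp)
E
```

```text
pics
side 611.8529129799532 611.8529129799532 320.0433143706 243.3980211202008 [-0.13440098  0.          0.          0.          0.        ]
[[-0.9802 -0.1039  0.1685  0.2979]
 [-0.1966  0.6109 -0.7669  1.2207]
 [-0.0233 -0.7848 -0.6193  1.0331]
 [ 0.      0.      0.      1.    ]]
top 609.6797740827733 609.6797740827733 308.2615495472047 240.31483720485716 [-0.14038306  0.          0.          0.          0.        ]
[[-0.0202 -0.9881  0.1524  0.2721]
 [-0.9998  0.02   -0.003   0.0514]
 [-0.     -0.1524 -0.9883  1.6725]
 [ 0.      0.      0.      1.    ]]
{'clock': 0.1, 'qpos': array([ 1.20082857,  0.68986131, -0.19450889,  1.56620531,  0.15729873,
        0.90244781, -0.21509738]), 'qvel': array([ 9.20357082e-04, -2.97821722e-03,  7.59029550e-05, -1.42736784e-03,
        7.04981445e-04, -1.06471956e-03,  4.89917996e-05]), 'joint_torque': array([-4.15287155e-03, -5.28508186e+01, -1.27160333e+00, -1.53836560e+01,
       -5.25280042e-02,  2.06328557e-03,  3.58942009e-05]), 'ee_pos': array([ 0.24530376, -0.57427216,  0.23802339]), 'ee_rot': array([-7.37459407e-04,  9.79683742e-01,  2.00547196e-01, -2.08823412e-04]), 'force': array([-0.16590326, -0.34782157,  0.30317117]), 'ft_torque': array([-0.01505896, -0.03745568, -0.01496484]), 'gripper_force': 0.0, 'grip_width': 1.0019925000768815} -0.0187
```

View pics/top0.png

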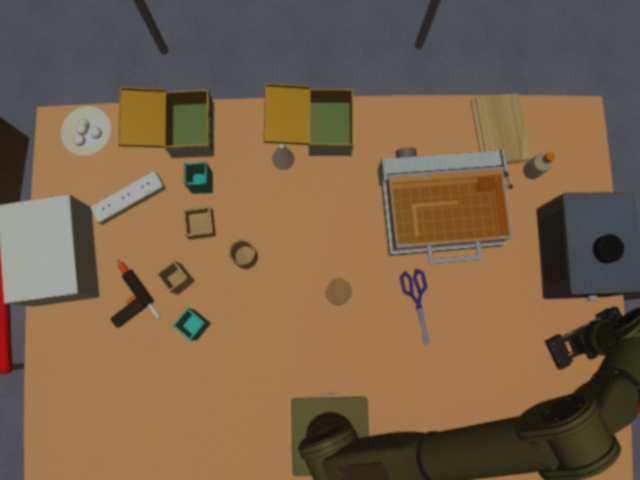

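View pics/side0.png

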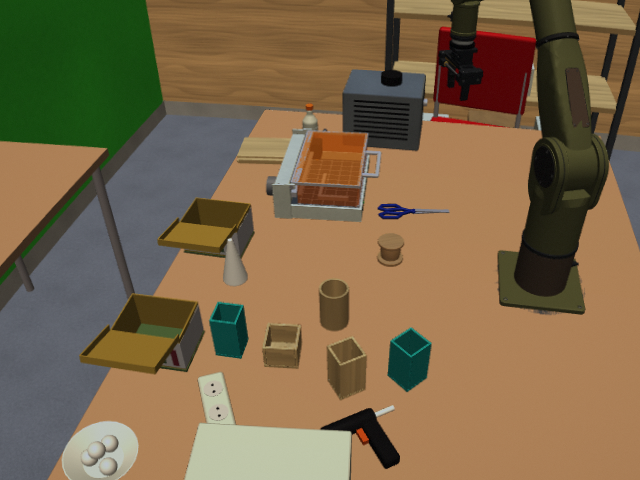

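Top view: the pot candidates are the plain square tall pot (175,277; side 346,368), the low box (200,223), the round pot (243,253) and the turquoise pots (196,177) and (191,324). By the description I choose (175,277). I'll check it in a close crop, together with the engraver.

Run:
```python
import cv2, numpy as np
t=cv2.imread("pics/top0.png"); s=cv2.imread("pics/side0.png")
def crop(i,x,y,w,h,k): return cv2.resize(i[y:y+h,x:x+w],None,fx=k,fy=k,interpolation=cv2.INTER_CUBIC)
a=crop(t,375,140,150,130,5)   # 750x650 -> scale 4
a=crop(t,372,142,150,130,3.0*4/3) # 600x520
b=crop(t,150,250,50,50,4); c=crop(s,315,325,50,80,4)
m=np.zeros((520,800,3),np.uint8); m[:,:600]=a; m[:200,600:]=b; m[200:520,600:]=c
m=cv2.convertScaleAbs(m,alpha=1.4); cv2.imwrite("pics/crop1.png",m)
```

```text
(no output)
```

View pics/crop1.png

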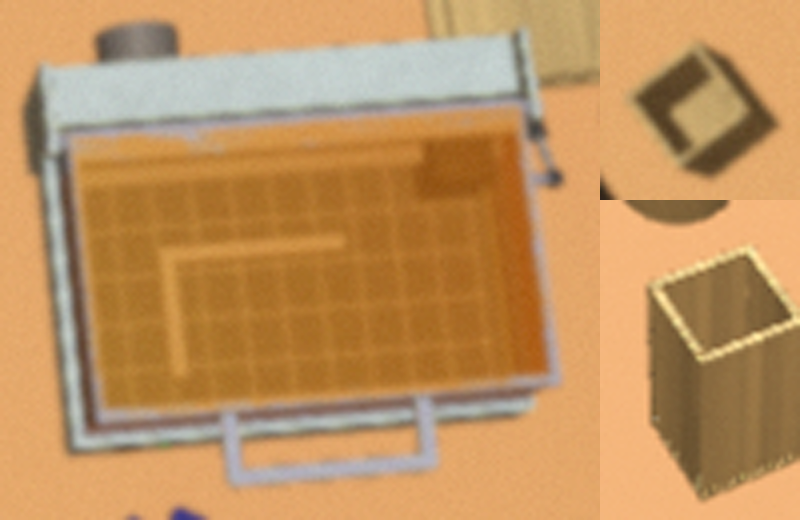

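The crop confirms it: the pot at top (175,277) is plain wood, tall and open. In the same crop the engraver's handle ends are at about top (430,262) and (481,258). Next I plan the move to the handle, with the tool tilted 45° forward.

```bash
cat >> h.py <<'E'
E=np.array([0.6049,-0.3267,0.0617])
def eng(x,y,z): return place(E,[[x/1e3,y/1e3,z/1e3]])[0]
def rot(z,y):  # rotation matrix from tool z and approx y
    z=np.array(z,float);z/=np.linalg.norm(z);y=np.array(y,float);y-=z*(y@z);y/=np.linalg.norm(y)
    return R.from_matrix(np.c_[np.cross(y,z),y,z])
def plan(P,Q,grip,n=None,start=None,mm=35,deg=6.0):
    """straight rows from the measured (or given) pose to P,Q; prints rounded rows"""
    p,q=(start or state()[1:3]); P=np.array(P)
    rv=(q.inv()*Q).as_rotvec(degrees=True); D=P-p
    if n is None: n=int(max(1,np.ceil(np.linalg.norm(D)*1e3/mm),np.ceil(np.abs(rv).max()/deg)))
    rows=[]; k=n
    for i in range(n):
        a=(q.inv()*Q).as_rotvec(degrees=True)/(n-i); d=q.inv().apply(P-p)*1e3/(n-i)
        a=a.round(1); d=d.round(0); rows.append([grip]+[float(v) for v in d]+[float(v) for v in a])
        p=p+q.apply(d)/1e3; q=q*R.from_rotvec(a,degrees=True)
    print(n,"rows"); 
    for r in rows: print("["+",".join(f"{v:g}" for v in r)+"],")
    return p,q
E
python3 - <<'E'
from h import *
c,s=np.cos(E[2]),np.sin(E[2]); f=np.array([c,s,0]); up=np.array([0,0,1])
Q=rot(f-up,f+up); z=Q.apply([0,0,1])
B=eng(-150,0,103); print(B)
st=plan(B+z*.012-z*.1,Q,.35)
plan(B+z*.012,Q,.35,start=st)
E
```

```text
[ 0.45518543 -0.33594913  0.103     ]
12 rows
[0.35,19,-13,6,-3.3,2.3,-5.5],
[0.35,20,-12,6,-3.3,2.3,-5.6],
[0.35,21,-10,6,-3.3,2.3,-5.5],
[0.35,21,-8,7,-3.3,2.3,-5.5],
[0.35,22,-7,7,-3.2,2.3,-5.6],
[0.35,22,-5,8,-3.3,2.3,-5.5],
[0.35,22,-3,8,-3.2,2.3,-5.6],
[0.35,22,-2,9,-3.3,2.3,-5.5],
[0.35,22,0,10,-3.2,2.3,-5.6],
[0.35,21,2,11,-3.3,2.3,-5.5],
[0.35,21,3,12,-3.2,2.3,-5.6],
[0.35,19,4,13,-3.3,2.3,-5.5],
3 rows
[0.35,0,-0,33,0,0,-0],
[0.35,0,-0,33,0,0,-0],
[0.35,0,-0,34,0,0,-0],
```

Request:
carry_out --pt "0.35 19 -13 6 -3.3 2.3 -5.5" --pt "0.35 20 -12 6 -3.3 2.3 -5.6" --pt "0.35 21 -10 6 -3.3 2.3 -5.5" --pt "0.35 21 -8 7 -3.3 2.3 -5.5" --pt "0.35 22 -7 7 -3.2 2.3 -5.6" --pt "0.35 22 -5 8 -3.3 2.3 -5.5" --pt "0.35 22 -3 8 -3.2 2.3 -5.6" --pt "0.35 22 -2 9 -3.3 2.3 -5.5" --pt "0.35 22 0 10 -3.2 2.3 -5.6" --pt "0.35 21 2 11 -3.3 2.3 -5.5" --pt "0.35 21 3 12 -3.2 2.3 -5.6" --pt "0.35 19 4 13 -3.3 2.3 -5.5"

```text
clock: 1.1
ee_pos: [0.3355, -0.4092, 0.1795]
ee_rot: [0.152, 0.797, 0.553, 0.189]
force: [-0.4, -0.4, -0.9]
grip_width: 0.35
gripper_force: 0.0
```

Run:
```python
from h import *
c,s=np.cos(E[2]),np.sin(E[2]); f=np.array([c,s,0]); up=np.array([0,0,1])
Q=rot(f-up,f+up); z=Q.apply([0,0,1]); B=eng(-150,0,103)
cal=vision.get_calibration("wrist"); im=vision.snapshot("wrist")[:,:,::-1].copy()
for P in (B,eng(-150,65,103),eng(-150,-65,103)):
    u=proj(cal,P)[0]; print(u); cv2.circle(im,(int(u[0]),int(u[1])),4,(0,0,255),1)
cv2.imwrite("pics/w1.png",im)
t,p,q,o=state(); print(t,p,o["qpos"].round(2),o["grip_width"])
plan(B+z*.012-z*.1,Q,.35,n=2); plan(B+z*.012,Q,.35)
```

```text
[387.76170712  68.98170524]
[345.86573529 -55.47788408]
[422.76965523 172.06788499]
1.15 [ 0.33493596 -0.40815216  0.17828928] [ 1.51  0.74 -0.78  2.19  1.23  0.12 -0.59] 0.35361225421239334
2 rows
[0.35,40,9,18,-8.1,3.4,-11.1],
[0.35,37,15,23,-8.1,3.5,-11.2],
5 rows
[0.35,20,9,26,-3.2,1.4,-4.5],
[0.35,18,9,27,-3.3,1.4,-4.4],
[0.35,17,8,28,-3.2,1.3,-4.5],
[0.35,15,8,30,-3.3,1.4,-4.4],
[0.35,14,8,30,-3.2,1.3,-4.5],
```

View pics/w1.png

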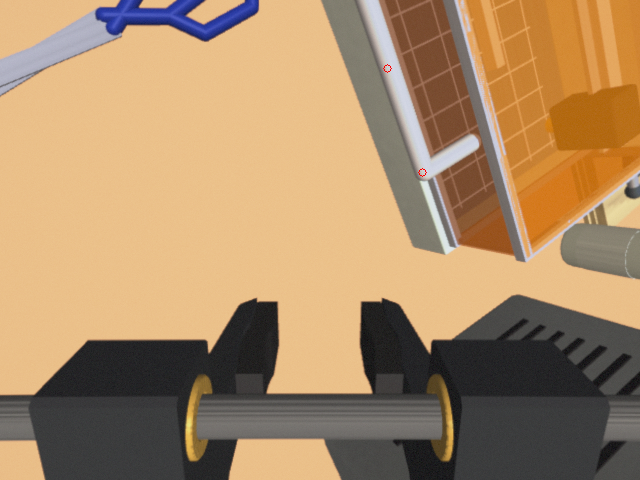

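The wrist view shows the round handle bar running from (365,0) to (425,175), right under the predicted circles at (388,69) and (423,172), so the engraver pose is good. Because the bar is round it can turn in the pads, so I'll use a smaller tilt that suits the arm better.

Run:
```python
from h import *
c,s=np.cos(E[2]),np.sin(E[2]); f=np.array([c,s,0]); up=np.array([0,0,1])
t=np.radians(22); Q=rot(f*np.sin(t)-up*np.cos(t),f*np.cos(t)+up*np.sin(t)); z=Q.apply([0,0,1]); B=eng(-150,0,103)
st=plan(B+z*.012-z*.08,Q,.33); plan(B+z*.012,Q,.33,start=st)
```

```text
4 rows
[0.33,24,12,13,1.6,0.6,-5.8],
[0.33,22,15,13,1.6,0.6,-5.8],
[0.33,20,17,13,1.6,0.5,-5.8],
[0.33,18,20,13,1.6,0.6,-5.7],
3 rows
[0.33,0,0,27,0,-0,-0],
[0.33,0,0,26,0,-0,-0],
[0.33,0,0,27,0.1,-0,-0],
```

Request:
carry_out --pt "0.33 24 12 13 1.6 0.6 -5.8" --pt "0.33 22 15 13 1.6 0.6 -5.8" --pt "0.33 20 17 13 1.6 0.5 -5.8" --pt "0.33 18 20 13 1.6 0.6 -5.7" --pt "0.33 0 0 0 0 0 0"

```text
clock: 1.57
ee_pos: [0.4376, -0.3346, 0.169]
ee_rot: [0.132, 0.669, 0.717, 0.143]
force: [0.8, 0.1, -0.0]
grip_width: 0.33
gripper_force: 0.0
```

Run:
```python
from h import *
c,s=np.cos(E[2]),np.sin(E[2]); f=np.array([c,s,0]); up=np.array([0,0,1])
t=np.radians(22); Q=rot(f*np.sin(t)-up*np.cos(t),f*np.cos(t)+up*np.sin(t)); z=Q.apply([0,0,1]); B=eng(-150,0,103)
_,p,q,o=state(); print(p,o["qpos"].round(2),(p-(B-z*.068))*1e3,o["force"])
st=plan(B+z*.012,Q,.33)
```

```text
[ 0.43755873 -0.33456876  0.16899977] [ 1.26  0.79 -0.87  2.11  1.2   0.34 -0.41] [7.79808091 2.95107165 2.95126308] [ 0.78958064  0.0734995  -0.04997897]
3 rows
[0.33,-1,-3,27,0.2,-0.1,0.1],
[0.33,-1,-3,26,0.1,-0.1,0.1],
[0.33,-1,-3,27,0.2,-0.1,0.1],
```

Request:
carry_out --pt "0.33 -1 -8 10 0.2 0 0" --pt "0.33 -1 -1 22 0.2 0 0" --pt "0.33 -1 0 24 0.2 0 0" --pt "0.33 -1 0 24 0 0 0" --pt "0.33 0 0 0 0 0 0" --pt "0 0 0 0 0 0 0" --pt "0 0 0 0 0 0 0" --pt "0 0 0 0 0 0 0" --pt "0 0 0 0 0 0 0"

```text
clock: 2.32
ee_pos: [0.4617, -0.3411, 0.0935]
ee_rot: [0.133, 0.672, 0.715, 0.142]
force: [20.8, 0.3, -5.2]
grip_width: 0.123
gripper_force: 30.0
```

```bash
cat >> h.py <<'E'
def arc(ts,tilts,grip,off=.012,start=None):
    """rows so the grasp follows the handle arc at hood angles ts, tool tilt (deg forward of down)"""
    c,s=np.cos(E[2]),np.sin(E[2]); f=np.array([c,s,0]); up=np.array([0,0,1])
    for th,tl in zip(ts,tilts):
        a=th+np.arctan2(-12,230); r=230.3
        B=eng(80-r*np.cos(a),0,115+r*np.sin(a)); t=np.radians(tl)
        Q=rot(f*np.sin(t)-up*np.cos(t),f*np.cos(t)+up*np.sin(t)); z=Q.apply([0,0,1])
        start=plan(B+z*off,Q,grip,n=1,start=start)
E
python3 - <<'E'
from h import *
_,p,q,o=state(); B=eng(-150,0,103); print(q.inv().apply(B-p)*1e3,o["grip_width"],o["gripper_force"],o["force"],o["qpos"].round(2))
th=np.linspace(0,1.0,13)[1:]; arc(th,22-30*th,0)
E
```

```text
[  5.53714635  -2.12446657 -11.19164648] 0.12283096734593896 29.996762573719025 [20.76670246  0.29010121 -5.23223811] [ 1.12  0.9  -0.69  2.09  1.68  0.25 -0.86]
1 rows
[0,6,4,-17,2.9,-0.1,-0],
1 rows
[0,-0,8,-18,2.5,0,-0],
1 rows
[0,-0,8,-17,2.5,0,-0],
1 rows
[0,-0,8,-17,2.5,0,-0],
1 rows
[0,-0,9,-16,2.5,0,-0],
1 rows
[0,-0,10,-16,2.5,0,-0],
1 rows
[0,-0,11,-16,2.5,0,-0],
1 rows
[0,-0,11,-15,2.5,0,-0],
1 rows
[0,-0,11,-15,2.5,0,-0],
1 rows
[0,-0,13,-14,2.5,0,-0],
1 rows
[0,-0,13,-14,2.5,0,-0],
1 rows
[0,-0,13,-13,2.5,0,-0],
```

Request:
carry_out --pt "0 0 4 0 0 0 0" --pt "0 0 7 -10 1.5 0 0" --pt "0 0 7 -13 2.5 0 0" --pt "0 0 7 -15 2.5 0 0" --pt "0 0 8 -17 2.5 0 0" --pt "0 0 8 -17 2.5 0 0"

```text
clock: 2.82
ee_pos: [0.466, -0.3408, 0.1591]
ee_rot: [0.067, 0.683, 0.723, 0.073]
force: [10.0, -4.8, -11.6]
grip_width: 0.123
gripper_force: 30.0
```

```bash
cat >> h.py <<'E'
def hood(off=.012):
    _,p,q,o=state(); b=p-q.apply([0,0,1])*off; d=b-eng(80,0,115); c,s=np.cos(E[2]),np.sin(E[2])
    x=d[0]*c+d[1]*s; z=q.apply([0,0,1])
    return np.arctan2(d[2],-x)+np.arctan2(12,230), np.hypot(d[2],x)*1e3, np.degrees(np.arcsin(z[0]*c+z[1]*s))
E
python3 - <<'E'
from h import *
th,r,tl=hood(); o=state()[3]; print(th,r,tl,o["force"],o["grip_width"],o["qpos"].round(2))
t=np.linspace(th,th+1,13)[1:]; arc(t,tl-30*(t-th),0)
E
```

```text
0.2988296733356046 228.77871769234017 11.333299706643778 [ 10.0115165   -4.78229095 -11.55689234] 0.12313237623406605 [ 1.11  0.82 -0.84  1.91  0.9   0.62 -0.19]
1 rows
[0,6,7,-18,2.5,-0.1,-0.3],
1 rows
[0,-0,9,-16,2.5,-0,0],
1 rows
[0,-0,10,-16,2.5,-0,0],
1 rows
[0,-0,10,-16,2.5,-0,0],
1 rows
[0,-0,11,-16,2.5,-0,0],
1 rows
[0,-0,12,-14,2.5,-0,0],
1 rows
[0,-0,12,-15,2.5,-0,0],
1 rows
[0,-0,13,-14,2.5,-0,0],
1 rows
[0,-0,13,-13,2.5,-0,0],
1 rows
[0,-0,14,-13,2.5,-0,0],
1 rows
[0,-0,14,-12,2.5,-0,0],
1 rows
[0,-0,15,-12,2.5,-0,0],
```

Forces are small and the hood is following the grip.

Request:
carry_out --pt "0 0 9 -18 2.5 0 0" --pt "0 0 9 -16 2.5 0 0" --pt "0 0 10 -16 2.5 0 0" --pt "0 0 10 -16 2.5 0 0" --pt "0 0 11 -16 2.5 0 0" --pt "0 0 12 -14 2.5 0 0" --pt "0 0 12 -15 2.5 0 0" --pt "0 0 13 -14 2.5 0 0" --pt "0 0 13 -13 2.5 0 0"

```text
clock: 3.57
ee_pos: [0.5569, -0.3352, 0.2971]
ee_rot: [-0.07, 0.683, 0.724, -0.072]
force: [-3.1, -0.4, -2.8]
grip_width: 0.124
gripper_force: 30.0
```

Run:
```python
from h import *
th,r,tl=hood(); o=state()[3]; print(th,r,tl,o["force"],o["grip_width"],o["qpos"].round(2))
t=np.linspace(th,1.45,6)[1:]; arc(t,tl-10*(t-th),0)
```

```text
1.0465139787743096 231.18433235945506 -11.570916265102571 [-3.08371162 -0.40961605 -2.83452359] 0.12357204459779736 [ 0.78  0.86 -0.84  1.2   0.62  1.53  0.05]
1 rows
[0,6,14,-12,0.8,-0.2,-0.2],
1 rows
[0,-0,15,-11,0.8,-0,0],
1 rows
[0,-0,15,-11,0.8,-0,0],
1 rows
[0,-0,15,-9,0.8,-0,0],
1 rows
[0,-0,17,-9,0.8,-0,0],
```

Request:
carry_out --pt "0 0 14 -12 0.8 0 0" --pt "0 0 15 -11 0.8 0 0" --pt "0 0 15 -11 0.8 0 0" --pt "0 0 15 -9 0.8 0 0" --pt "0 0 17 -9 0.8 0 0" --pt "0.4 0 2 0 0 0 0" --pt "0.4 0 4 -6 0 0 0" --pt "0.4 0 5 -30 0 0 0" --pt "0.4 0 0 -35 0 0 0" --pt "0.4 0 -10 -30 -3 0 0" --pt "0.4 0 -20 -10 -5 0 0"

```text
clock: 4.48
ee_pos: [0.6587, -0.3341, 0.4201]
ee_rot: [-0.052, 0.688, 0.722, -0.052]
force: [1.2, -1.8, 1.9]
grip_width: 0.402
gripper_force: 0.0
```

Run:
```python
from h import *
o=state()[3]; print(o["ee_pos"],o["force"],o["qpos"].round(2))
# next: vertical pose over pot grasp; pot mouth direction/faces
P=np.array([.4288,.4015]); a=np.radians(39)
im=vision.snapshot("side")[:,:,::-1]; cv2.imwrite("pics/s2.png",im)
```

```text
[ 0.6586913  -0.33411099  0.42012811] [ 1.24318879 -1.77322233  1.90426103] [ 0.52  0.91 -0.61  0.54  0.51  1.9   0.27]
```

View pics/s2.png

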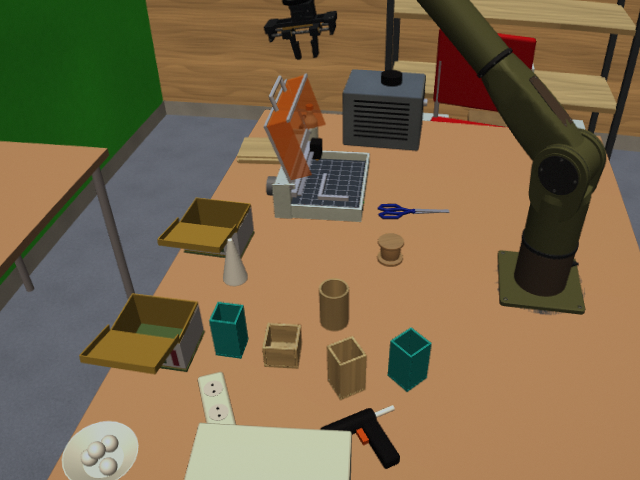

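The side view shows the hood held wide open (handle at 277,92) and everything else where it was. Now to the pot.

Run:
```python
from h import *
a=np.radians(128.2-360*0)
Q=rot([0,0,-1],[np.cos(a),np.sin(a),0])
plan([.41,.385,.30],Q,1,n=24)
```

```text
24 rows
[1,30,-8,6,-0.2,-0.4,-5.2],
[1,31,-5,6,-0.2,-0.4,-5.2],
[1,31,-2,6,-0.2,-0.4,-5.2],
[1,32,1,6,-0.2,-0.4,-5.2],
[1,31,4,6,-0.2,-0.4,-5.2],
[1,31,6,5,-0.2,-0.4,-5.2],
[1,30,9,5,-0.2,-0.4,-5.2],
[1,29,12,5,-0.2,-0.4,-5.2],
[1,28,15,5,-0.2,-0.4,-5.2],
[1,27,17,5,-0.2,-0.4,-5.2],
[1,25,19,5,-0.2,-0.4,-5.2],
[1,23,22,4,-0.2,-0.4,-5.2],
[1,21,24,4,-0.2,-0.4,-5.2],
[1,19,25,4,-0.2,-0.4,-5.2],
[1,17,27,4,-0.2,-0.4,-5.2],
[1,14,28,4,-0.2,-0.4,-5.2],
[1,12,30,4,-0.2,-0.4,-5.2],
[1,9,31,4,-0.2,-0.4,-5.2],
[1,6,31,5,-0.2,-0.4,-5.2],
[1,4,32,5,-0.2,-0.4,-5.3],
[1,1,32,5,-0.2,-0.4,-5.2],
[1,-2,32,5,-0.2,-0.5,-5.3],
[1,-5,31,5,-0.2,-0.4,-5.2],
[1,-8,30,4,-0.2,-0.5,-5.3],
```

Request:
carry_out --pt "1 30 -8 6 -0.2 -0.4 -5.2" --pt "1 31 -5 6 -0.2 -0.4 -5.2" --pt "1 31 -2 6 -0.2 -0.4 -5.2" --pt "1 32 1 6 -0.2 -0.4 -5.2" --pt "1 31 4 6 -0.2 -0.4 -5.2" --pt "1 31 6 5 -0.2 -0.4 -5.2" --pt "1 30 9 5 -0.2 -0.4 -5.2" --pt "1 29 12 5 -0.2 -0.4 -5.2" --pt "1 28 15 5 -0.2 -0.4 -5.2" --pt "1 27 17 5 -0.2 -0.4 -5.2" --pt "1 25 19 5 -0.2 -0.4 -5.2" --pt "1 23 22 4 -0.2 -0.4 -5.2"

```text
clock: 5.53
ee_pos: [0.5336, 0.0251, 0.3584]
ee_rot: [-0.035, 0.211, 0.976, -0.032]
force: [0.2, 0.7, 0.6]
grip_width: 1.001
gripper_force: 0.0
```

Request:
carry_out --pt "1 21 24 4 -0.2 -0.4 -5.2" --pt "1 19 25 4 -0.2 -0.4 -5.2" --pt "1 17 27 4 -0.2 -0.4 -5.2" --pt "1 14 28 4 -0.2 -0.4 -5.2" --pt "1 12 30 4 -0.2 -0.4 -5.2" --pt "1 9 31 4 -0.2 -0.4 -5.2" --pt "1 6 31 5 -0.2 -0.4 -5.2" --pt "1 4 32 5 -0.2 -0.4 -5.3" --pt "1 1 32 5 -0.2 -0.4 -5.2" --pt "1 -2 32 5 -0.2 -0.5 -5.3" --pt "1 -5 31 5 -0.2 -0.4 -5.2" --pt "1 -8 30 4 -0.2 -0.5 -5.3"

```text
clock: 6.53
ee_pos: [0.4143, 0.3851, 0.2975]
ee_rot: [-0.002, -0.329, 0.944, 0.001]
force: [0.2, 0.5, -0.4]
grip_width: 0.999
gripper_force: 0.0
```

Run:
```python
from h import *
a=np.radians(128.2); Q=rot([0,0,-1],[np.cos(a),np.sin(a),0])
o=state()[3]; print(o["qpos"].round(2),o["force"])
plan([.41,.385,.30],Q,1)
```

```text
[-0.21  0.78 -1.19  1.64  0.75  1.25  0.69] [ 0.22701602  0.52855494 -0.42456681]
1 rows
[1,3,3,-2,0.1,-0.2,0.2],
```

Run:
```python
from h import *
cal=vision.get_calibration("wrist"); im=vision.snapshot("wrist")[:,:,::-1].copy()
a=.03; L=np.array([(-a,-a,.11),(-a,a,.11),(a,a,.11),(a,-a,.11)])
for u in proj(cal,place([.4288,.4015,-.89],L)): cv2.circle(im,(int(u[0]),int(u[1])),3,(0,0,255),1); print(u)
cv2.imwrite("pics/w3.png",im)
```

```text
[361.09844318 199.34759696]
[359.69480207 270.65033816]
[287.15444462 271.40526606]
[284.6868205  200.15271948]
```

View pics/w3.png

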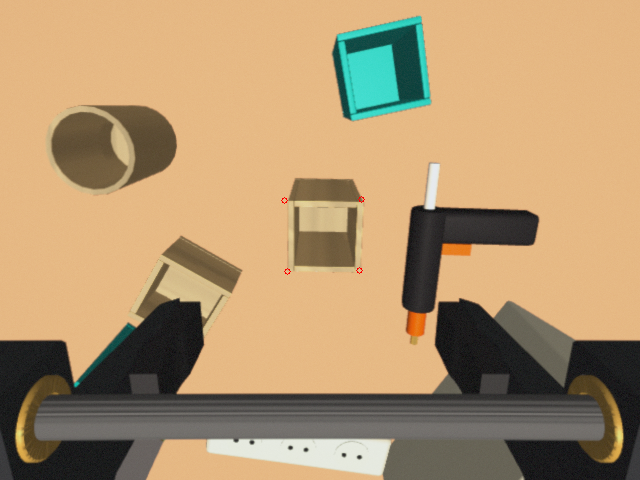

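The wrist view shows the pot mouth with corners (288,201), (362,201), (361,271), (289,271). The glue gun is to its right (405–540) and the turquoise pot is behind it (380,70). I fit the pot pose and plan the tilted grasp.

Run:
```python
from h import *
a=.03; L=np.array([(-a,-a,.11),(-a,a,.11),(a,a,.11),(a,-a,.11)])
px=np.array([(362,201),(361,271),(289,271),(288,201)])
p,r=fit(L,px,["wrist"]*4,[.4288,.4015,-.89]); print(p,np.degrees(p[2]),r.round(1))
m=p[2]+np.pi/2; print("m",np.degrees(m))
f=np.array([np.cos(m),np.sin(m),0]); up=np.array([0,0,1]); y=np.array([-np.sin(m),np.cos(m),0])
t=np.radians(40); Q=rot(f*np.sin(t)-up*np.cos(t),y); z=Q.apply([0,0,1])
G=np.array([p[0],p[1],.088]); T=G+z*.0187
st=plan(T-z*.1,Q,1); plan(T,Q,1,start=st)
```

```text
[ 0.42363305  0.41046784 -0.88827503] -50.894410368098114 [[ 1.4 -0.6]
 [ 0.1  0.5]
 [-0.3  0.8]
 [-0.9 -0.4]]
m 39.105589631901886
7 rows
[1,4,1,21,0.1,-5.7,-0],
[1,6,1,21,0.1,-5.7,-0],
[1,8,1,20,0.1,-5.7,-0],
[1,10,1,19,0,-5.7,-0],
[1,12,1,17,0.1,-5.8,-0.1],
[1,14,0,16,0,-5.7,-0],
[1,16,1,15,0.1,-5.8,-0.1],
3 rows
[1,0,-0,33,-0,0,0],
[1,0,-0,34,-0,0,0],
[1,0,-0,33,-0,0,0],
```

Run:
```python
from h import *
_,p0,q0,o=state(); print(p0,q0.as_matrix().round(3).tolist(),o["qvel"].round(3))
m=np.radians(39); f=np.array([np.cos(m),np.sin(m),0]); up=np.array([0,0,1]); y=np.array([-np.sin(m),np.cos(m),0])
t=np.radians(40); Q=rot(f*np.sin(t)-up*np.cos(t),y); z=Q.apply([0,0,1])
G=np.array([.4279,.4027,.088]); T=G+z*.0187
st=plan(T-z*.1,Q,1,n=8)
```

```text
[0.41033158 0.39100654 0.29766257] [[-0.776, -0.63, -0.007], [-0.631, 0.776, 0.007], [0.001, 0.01, -1.0]] [ 0.058 -0.042 -0.008  0.046 -0.063  0.009 -0.08 ]
8 rows
[1,4,-0,18,0.1,-5,-0],
[1,5,-0,18,0.1,-5,-0],
[1,7,-0,18,0.1,-5,-0],
[1,9,-1,17,0.1,-5,-0],
[1,10,-0,16,0,-5,-0],
[1,11,-1,15,0,-5,-0],
[1,13,-0,14,0.1,-5,-0],
[1,13,-1,13,0,-5.1,-0.1],
```

Request:
carry_out --pt "1 4 0 18 0.1 -5 0" --pt "1 5 0 18 0.1 -5 0" --pt "1 7 0 18 0.1 -5 0" --pt "1 9 -1 17 0.1 -5 0" --pt "1 10 0 16 0 -5 0" --pt "1 11 -1 15 0 -5 0" --pt "1 13 0 14 0.1 -5 0" --pt "1 13 -1 13 0 -5 0" --pt "1 0 0 0 0 0 0" --pt "1 0 0 0 0 0 0"

```text
clock: 7.42
ee_pos: [0.404, 0.3568, 0.1775]
ee_rot: [0.262, -0.313, 0.911, 0.065]
force: [0.3, -0.1, 0.4]
grip_width: 1.002
gripper_force: 0.0
```

Run:
```python
from h import *
_,p0,q0,o=state(); print(p0,o["qpos"].round(2),o["qvel"].round(3))
m=np.radians(39); f=np.array([np.cos(m),np.sin(m),0]); up=np.array([0,0,1]); y=np.array([-np.sin(m),np.cos(m),0])
t=np.radians(40); Q=rot(f*np.sin(t)-up*np.cos(t),y); z=Q.apply([0,0,1])
G=np.array([.4279,.4027,.088]); T=G+z*.0187; print("tilt",np.degrees(np.arccos(-q0.as_matrix()[2,2])))
plan(T,Q,1,n=4)
cal=vision.get_calibration("wrist"); im=vision.snapshot("wrist")[:,:,::-1].copy()
a=.03; L=np.array([(-a,-a,.11),(-a,a,.11),(a,a,.11),(a,-a,.11)])
for u in proj(cal,place([.4279,.4027,-.89],L)): cv2.circle(im,(int(u[0]),int(u[1])),3,(0,0,255),1)
cv2.imwrite("pics/w4.png",im)
```

```text
[0.40404135 0.35680321 0.17750545] [-0.34  0.79 -0.97  2.38  1.96  0.9  -0.59] [ 0.008 -0.034 -0.016 -0.078 -0.014 -0.012  0.015]
tilt 31.26073748374447
4 rows
[1,1,7,30,-0.8,-2.2,0],
[1,2,6,29,-0.8,-2.2,0],
[1,3,6,30,-0.8,-2.2,0],
[1,4,6,29,-0.8,-2.3,0],
```

View pics/w4.png

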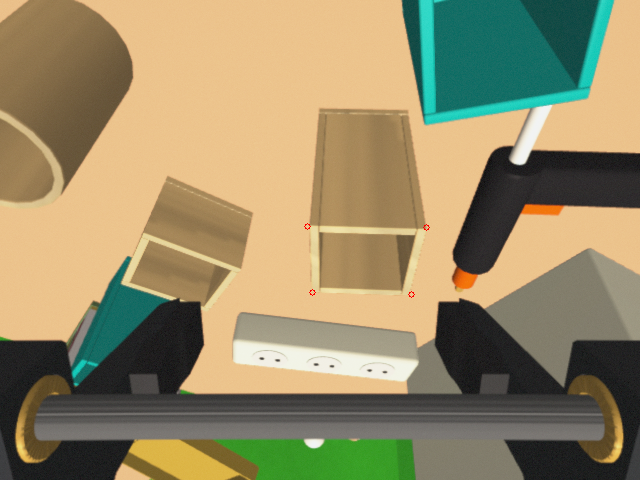

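The pot's mouth is at (309–426, 227–292), on the predicted circles, so its pose is confirmed. The arm reached only a 31° tilt, so I'll keep that and align sideways before advancing.

```bash
cat >> h.py <<'E'
def tilted(m,t):
    m,t=np.radians(m),np.radians(t); f=np.array([np.cos(m),np.sin(m),0]); up=np.array([0,0,1]); y=np.array([-np.sin(m),np.cos(m),0])
    return rot(f*np.sin(t)-up*np.cos(t),y)
E
python3 - <<'E'
from h import *
Q=tilted(39,31); z=Q.apply([0,0,1]); T=np.array([.4279,.4027,.088])+z*.0187
st=plan(T-z*.09,Q,1,n=4); plan(T,Q,1,n=4,start=st)
E
```

```text
4 rows
[1,2,5,7,-0.8,0.1,-0.1],
[1,2,5,7,-0.8,0.1,-0.1],
[1,2,6,8,-0.8,0.1,-0.1],
[1,2,5,7,-0.8,0,-0],
4 rows
[1,-0,0,23,0,0,-0],
[1,-0,0,22,0,0,-0],
[1,-0,0,23,0,0,-0],
[1,-0,0,22,0,0,-0],
```

Request:
carry_out --pt "1 2 5 7 -0.8 0 0" --pt "1 2 5 7 -0.8 0 0" --pt "1 2 6 8 -0.8 0 0" --pt "1 2 5 7 -0.8 0 0" --pt "1 0 0 0 0 0 0" --pt "1 0 0 0 0 0 0"

```text
clock: 7.97
ee_pos: [0.399, 0.3803, 0.1488]
ee_rot: [0.255, -0.319, 0.908, 0.092]
force: [-0.4, -1.1, -0.6]
grip_width: 0.999
gripper_force: 0.0
```

Run:
```python
from h import *
Q=tilted(39,31); z=Q.apply([0,0,1]); T=np.array([.4279,.4027,.088])+z*.0187
o=state()[3]; print(o["qpos"].round(2),(o["ee_pos"]-(T-z*.09))*1e3)
plan(T,Q,1,n=5)
```

```text
[-0.35  0.88 -0.98  2.37  2.06  0.93 -0.64] [-0.36265366  0.68333848 -0.33779821]
5 rows
[1,0,-0,18,0,0.1,-0.1],
[1,0,-0,18,0,0.1,-0.1],
[1,0,-0,18,0,0.1,-0.1],
[1,0,-0,18,0.1,0.1,-0],
[1,0,-1,18,0,0.1,-0.1],
```

Request:
carry_out --pt "1 0 0 18 0 0 0" --pt "1 0 0 18 0 0 0" --pt "1 0 0 18 0 0 0" --pt "1 0 0 18 0 0 0" --pt "1 0 0 18 0 0 0" --pt "1 0 0 0 0 0 0" --pt "0 0 0 0 0 0 0" --pt "0 0 0 0 0 0 0" --pt "0 0 0 0 0 0 0" --pt "0 0 0 0 0 0 0"

```text
clock: 8.8
ee_pos: [0.4355, 0.4101, 0.074]
ee_rot: [0.256, -0.319, 0.908, 0.093]
force: [0.6, -1.1, -0.6]
grip_width: 0.72
gripper_force: 0.0
```

Run:
```python
from h import *
o=state()[3]; print(o["qpos"].round(2),o["grip_width"]*88,o["gripper_force"],o["force"],o["ee_pos"], np.degrees(np.arccos(-state()[2].as_matrix()[2,2])))
```

```text
[-0.36  1.07 -0.91  2.26  2.19  0.99 -0.62] 63.381920213345964 0.0 [ 0.57282552 -1.10411323 -0.56256964] [0.43549306 0.41012626 0.07399451] 31.614528494602393
```

Request:
carry_out --pt "0 0 0 0 0 0 0" --pt "0 0 0 0 0 0 0" --pt "0 0 0 0 0 0 0" --pt "0 -5 0 -9 0 0 0" --pt "0 -10 0 -17 0 0 0" --pt "0 -15 0 -26 0 0 0" --pt "0 -15 0 -26 0 0 0" --pt "0 -15 0 -26 0 0 0" --pt "0 -15 0 -26 0 0 0" --pt "0 -10 0 -17 0 0 0"

```text
clock: 9.63
ee_pos: [0.432, 0.4074, 0.2461]
ee_rot: [0.257, -0.319, 0.907, 0.094]
force: [-0.3, -0.6, -1.4]
grip_width: 0.682
gripper_force: 29.7
```

Run:
```python
from h import *
o=state()[3]; print(o["qpos"].round(2),o["grip_width"]*88,o["gripper_force"],o["force"],o["ee_pos"], np.degrees(np.arccos(-state()[2].as_matrix()[2,2])))
Q=tilted(20,-15); plan([.53,.13,.26],Q,0,n=12)
```

```text
[-0.31  0.65 -0.92  2.17  1.7   0.66 -0.26] 60.05715319224807 29.669124697211373 [-0.28988788 -0.64142176 -1.35073484] [0.43198075 0.40744613 0.2460961 ] 31.7289816965053
12 rows
[0,6,-23,-5,0.3,3.9,1.6],
[0,6,-23,-5,0.3,3.8,1.6],
[0,6,-24,-4,0.3,3.9,1.6],
[0,5,-24,-4,0.3,3.9,1.6],
[0,5,-24,-3,0.2,3.8,1.6],
[0,4,-24,-3,0.3,3.9,1.6],
[0,4,-24,-3,0.2,3.8,1.6],
[0,3,-24,-2,0.3,3.9,1.6],
[0,3,-24,-2,0.2,3.8,1.6],
[0,2,-24,-2,0.3,3.9,1.6],
[0,2,-25,-1,0.2,3.8,1.5],
[0,2,-24,-2,0.3,3.9,1.6],
```

Run:
```python
from h import *
Q=tilted(7,-12); plan([.53,.07,.25],Q,0,n=15)
```

```text
15 rows
[0,7,-22,-5,0.4,2.8,2.1],
[0,7,-22,-5,0.4,2.8,2.1],
[0,6,-22,-4,0.4,2.8,2.1],
[0,6,-22,-4,0.4,2.8,2.1],
[0,5,-23,-3,0.4,2.8,2.2],
[0,4,-23,-3,0.4,2.8,2.1],
[0,4,-23,-2,0.4,2.9,2.2],
[0,3,-23,-2,0.4,2.8,2.1],
[0,2,-23,-2,0.4,2.9,2.2],
[0,1,-23,-2,0.4,2.8,2.1],
[0,1,-23,-1,0.4,2.9,2.2],
[0,-0,-24,-1,0.4,2.8,2.1],
[0,-1,-23,-1,0.4,2.9,2.2],
[0,-2,-24,-1,0.4,2.9,2.1],
[0,-3,-23,-1,0.3,2.8,2.2],
```

Request:
carry_out --pt "0 7 -22 -5 0.4 2.8 2.1" --pt "0 7 -22 -5 0.4 2.8 2.1" --pt "0 6 -22 -4 0.4 2.8 2.1" --pt "0 6 -22 -4 0.4 2.8 2.1" --pt "0 5 -23 -3 0.4 2.8 2.2" --pt "0 4 -23 -3 0.4 2.8 2.1" --pt "0 4 -23 -2 0.4 2.9 2.2" --pt "0 3 -23 -2 0.4 2.8 2.1" --pt "0 2 -23 -2 0.4 2.9 2.2" --pt "0 1 -23 -2 0.4 2.8 2.1" --pt "0 1 -23 -1 0.4 2.9 2.2" --pt "0 0 -24 -1 0.4 2.8 2.1"

```text
clock: 10.63
ee_pos: [0.5099, 0.136, 0.2468]
ee_rot: [-0.032, -0.115, 0.993, 0.013]
force: [0.5, 1.0, -2.3]
grip_width: 0.686
gripper_force: 29.7
```

Request:
carry_out --pt "0 -1 -23 -1 0.4 2.9 2.2" --pt "0 -2 -24 -1 0.4 2.9 2.1" --pt "0 -3 -23 -1 0.3 2.8 2.2" --pt "0 0 0 0 0 0 0"

```text
clock: 10.97
ee_pos: [0.5324, 0.0638, 0.2457]
ee_rot: [-0.106, -0.054, 0.993, -0.009]
force: [-0.0, -1.0, -2.3]
grip_width: 0.681
gripper_force: 29.7
```

Run:
```python
from h import *
_,p,q,o=state(); print(p,o["qpos"].round(2),o["grip_width"]*88,o["force"])
Q=tilted(7,-58); z=Q.apply([0,0,1]); T=np.array([.525,.07,.06])+z*.0187
plan(T,Q,0,n=12)
```

```text
[0.53240433 0.06375147 0.24574473] [ 0.3   0.81 -0.96  1.61  0.58  1.28  0.89] 59.94104138686094 [-0.00677494 -1.01163244 -2.26829349]
12 rows
[0,-2,1,16,0,3.8,-0.1],
[0,-3,1,16,0,3.8,-0.1],
[0,-4,1,16,0,3.8,-0.1],
[0,-5,1,16,0,3.8,-0.1],
[0,-6,0,15,0,3.8,-0],
[0,-7,1,15,0,3.8,-0.1],
[0,-8,0,15,0,3.8,-0],
[0,-8,1,14,0,3.8,-0.1],
[0,-9,0,13,0,3.9,-0],
[0,-11,1,13,0,3.8,-0.1],
[0,-11,0,12,0,3.9,-0],
[0,-12,1,11,0.1,3.8,-0.1],
```

Request:
carry_out --pt "0 -2 1 16 0 3.8 0" --pt "0 -3 1 16 0 3.8 0" --pt "0 -4 1 16 0 3.8 0" --pt "0 -5 1 16 0 3.8 0" --pt "0 -6 0 15 0 3.8 0" --pt "0 -7 1 15 0 3.8 0" --pt "0 -8 0 15 0 3.8 0" --pt "0 -8 1 14 0 3.8 0" --pt "0 -9 0 13 0 3.9 0" --pt "0 -11 1 13 0 3.8 0" --pt "0 -11 0 12 0 3.9 0" --pt "0 -12 1 11 0 3.8 0"

```text
clock: 11.97
ee_pos: [0.5071, 0.0745, 0.0506]
ee_rot: [-0.483, -0.052, 0.873, -0.029]
force: [1.0, 0.3, -1.5]
grip_width: 0.681
gripper_force: 29.7
```

Run:
```python
from h import *
_,p,q,o=state(); print(p,o["qpos"].round(2),o["grip_width"]*88,o["force"], np.degrees(np.arccos(-q.as_matrix()[2,2])), "grasp",p-q.apply([0,0,1])*.0187)
Q=tilted(7,-58.4); z=Q.apply([0,0,1]); T=np.array([.525,.07,.045])+z*.0187
plan(T,Q,0)
```

```text
[0.50706926 0.07447889 0.05056347] [ 0.07  1.43 -0.77  1.01  0.44  1.9   1.06] 59.90062203386086 [ 0.97570559  0.28067027 -1.48564177] 57.926705661366 grasp [0.52280098 0.07637697 0.06049324]
1 rows
[0,-14,-7,7,0.1,0.5,-0.1],
```

Request:
carry_out --pt "0 -9 0 5 0 0.3 0" --pt "0 -8 0 5 0 0.3 0" --pt "0 -4 0 2 0 0 0" --pt "0 0 0 0 0 0 0" --pt "0 0 0 0 0 0 0"

```text
clock: 12.38
ee_pos: [0.5083, 0.0741, 0.0284]
ee_rot: [-0.487, -0.052, 0.872, -0.03]
force: [-0.1, -0.4, -0.4]
grip_width: 0.681
gripper_force: 29.7
```

Run:
```python
from h import *
_,p,q,o=state(); print(o["qpos"].round(2),o["force"], o["ft_torque"],np.degrees(np.arccos(-q.as_matrix()[2,2])), "grasp",p-q.apply([0,0,1])*.0187)
```

```text
[ 0.07  1.47 -0.76  0.98  0.46  1.9   1.07] [-0.14078618 -0.40933971 -0.44800419] [ 0.1911882  -1.1796319   0.02236235] 58.363670447997734 grasp [0.52405893 0.07605937 0.03825188]
```

Request:
carry_out --pt "0 -3 0 2 0 0 0" --pt "0 -2 0 1 0 0 0" --pt "0 -1 0 1 0 0 0" --pt "0 -1 0 0 0 0 0" --pt "0 0 0 0 0 0 0"

```text
clock: 12.8
ee_pos: [0.508, 0.0738, 0.0216]
ee_rot: [-0.489, -0.052, 0.87, -0.03]
force: [-0.0, -0.6, 7.1]
grip_width: 0.679
gripper_force: 29.7
```

Run:
```python
from h import *
_,p,q,o=state(); print(o["force"], o["ft_torque"],np.degrees(np.arccos(-q.as_matrix()[2,2])), "grasp",p-q.apply([0,0,1])*.0187)
```

```text
[-0.03844214 -0.62322638  7.12029106] [0.14209243 0.21407281 0.244466  ] 58.61828694297198 grasp [0.52383421 0.07576057 0.03134067]
```

Request:
carry_out --pt "1 0 0 0 0 0 0" --pt "1 0 0 0 0 0 0" --pt "1 0 0 0 0 0 0" --pt "1 0 0 0 0 0 0" --pt "1 4 0 -3 0 0 0" --pt "1 17 0 -11 0 0 0" --pt "1 25 0 -16 0 0 0" --pt "1 25 0 -16 0 0 0" --pt "1 25 0 -16 0 0 0" --pt "1 0 0 0 0 -3 0" --pt "1 0 0 0 0 -6 0" --pt "1 0 0 0 0 -6 0"

```text
clock: 13.8
ee_pos: [0.5111, 0.0751, 0.1333]
ee_rot: [-0.368, -0.055, 0.928, -0.023]
force: [0.2, 0.3, 0.0]
grip_width: 1.0
gripper_force: 0.0
```

Run:
```python
from h import *
_,p,q,o=state(); print(o["force"],p)
m=np.degrees(np.arctan2(.0757-0,.5238)); 
Q=tilted(7,0); plan([.475,.07,.22],Q,1,n=8)
im=vision.snapshot("top")[:,:,::-1]; cv2.imwrite("pics/t5.png",cv2.resize(im[120:360,140:520],None,fx=2,fy=2))
```

```text
[0.20854749 0.31475912 0.01652436] [0.51106894 0.07507687 0.1332795 ]
8 rows
[1,11,-0,-5,-0,-5.4,-0],
[1,10,-0,-6,-0,-5.4,-0],
[1,10,-0,-7,-0,-5.4,-0],
[1,9,-0,-7,-0,-5.4,-0],
[1,8,-0,-8,-0,-5.4,-0],
[1,7,-0,-9,-0,-5.4,-0.1],
[1,7,-0,-10,-0,-5.4,-0],
[1,5,-1,-11,-0.1,-5.4,-0.1],
```

View pics/t5.png

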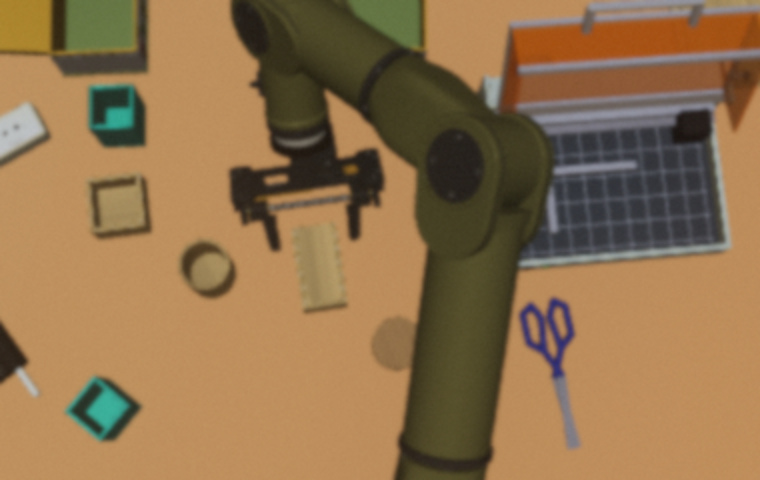

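The crop shows the pot lying on its side at (320,265), with its neighbours undisturbed. Next I move above it with the tool vertical.

Run:
```python
from h import *
q=R.from_quat([-.052,.87,-.03,-.489]); y=q.apply([0,1,0]); m=np.degrees(np.arctan2(y[1],y[0]))-90; print("m",m)
f=np.array([np.cos(np.radians(m)),np.sin(np.radians(m)),0])
C=np.array([.5238,.0758,0])-.033*f; print("C",C)
st=plan(C+[0,0,.14],tilted(m,0),1,n=8)
plan(C+[0,0,.021],tilted(m,0),1,n=5,start=st)
```

```text
m 6.884314742562381
C [0.49103792 0.07184445 0.        ]
8 rows
[1,2,-0,1,-0,-5.4,0],
[1,2,-0,1,-0,-5.4,0],
[1,2,-0,1,-0,-5.3,0],
[1,2,-0,1,-0,-5.4,0],
[1,3,-0,1,-0,-5.3,0],
[1,2,-0,0,-0,-5.4,0],
[1,3,-0,-0,-0,-5.3,0.1],
[1,2,-1,-0,-0.1,-5.4,0],
5 rows
[1,0,0,24,0,0,0],
[1,0,0,24,0,0,0],
[1,0,0,24,0,0,0],
[1,0,0,23,0,0,0],
[1,0,0,24,0,0,0],
```

Request:
carry_out --pt "1 2 0 1 0 -5.4 0" --pt "1 2 0 1 0 -5.4 0" --pt "1 2 0 1 0 -5.3 0" --pt "1 2 0 1 0 -5.4 0" --pt "1 3 0 1 0 -5.3 0" --pt "1 2 0 0 0 -5.4 0" --pt "1 3 0 0 0 -5.3 0" --pt "1 2 -1 0 0 -5.4 0" --pt "1 0 0 0 0 0 0" --pt "1 0 0 0 0 0 0" --pt "1 0 0 0 0 0 0"

```text
clock: 14.77
ee_pos: [0.4937, 0.0715, 0.1363]
ee_rot: [-0.005, -0.059, 0.998, -0.002]
force: [0.6, -0.2, 0.4]
grip_width: 1.001
gripper_force: 0.0
```

Run:
```python
from h import *
_,p,q,o=state(); print(p,o["qpos"].round(2))
plan([.491,.0718,.021],tilted(6.9,0),1,n=6)
cal=vision.get_calibration("wrist"); im=vision.snapshot("wrist")[:,:,::-1].copy()
L=np.array([(-.055,-.03,.06),(-.055,.03,.06),(.055,.03,.06),(.055,-.03,.06)])
for u in proj(cal,place([.491,.0718,np.radians(6.9)],L)): cv2.circle(im,(int(u[0]),int(u[1])),3,(0,0,255),1); print(u)
cv2.imwrite("pics/w6.png",im)
```

```text
[0.49369688 0.07146756 0.13634253] [ 0.24  0.82 -0.82  2.01  0.9   0.74  0.55]
6 rows
[1,0,0,19,-0,-0.1,-0],
[1,0,0,19,-0,-0.1,-0],
[1,0,0,19,-0,-0.1,-0],
[1,1,0,19,-0.1,-0.1,-0],
[1,0,0,20,-0,-0.1,-0.1],
[1,1,1,19,-0.1,-0.1,-0],
[262.35982262 150.91193643]
[380.82328195 150.68823979]
[373.25651677 343.34701321]
[270.00423844 343.40050166]
```

View pics/w6.png

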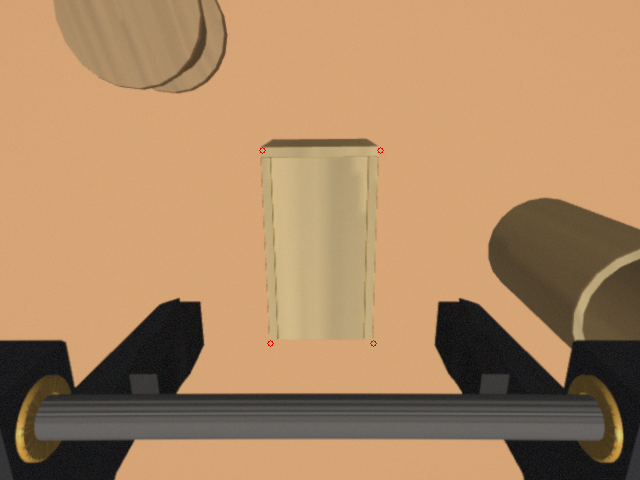

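The pot's top face spans rows 147–339 and columns 262–380, about 2 mm further inward than predicted. I go down and grip.

Request:
carry_out --pt "1 1 0 19 0 0 0" --pt "1 1 0 19 0 0 0" --pt "1 1 0 19 0 0 0" --pt "1 1 0 19 0 0 0" --pt "1 1 0 20 0 0 0" --pt "1 0 1 18 0 0 0" --pt "1 0 0 0 0 0 0" --pt "0 0 0 0 0 0 0" --pt "0 0 0 0 0 0 0" --pt "0 0 0 0 0 0 0" --pt "0 0 0 0 0 0 0" --pt "0 0 0 0 0 0 0"

```text
clock: 15.82
ee_pos: [0.4865, 0.0714, 0.0232]
ee_rot: [-0.004, -0.06, 0.998, -0.001]
force: [0.6, -0.4, 2.0]
grip_width: 0.681
gripper_force: 30.0
```

Run:
```python
from h import *
_,p,q,o=state(); print(p,o["qpos"].round(2),o["grip_width"]*88,o["gripper_force"],o["force"])
y=q.apply([0,1,0]); print("m",np.degrees(np.arctan2(y[1],y[0]))-90)
```

```text
[0.48648058 0.07135787 0.02315841] [ 0.12  0.98 -0.61  2.07  1.23  0.53  0.25] 59.884759062203855 29.985126592218876 [ 0.61322396 -0.41214586  2.03419575]
m 6.841679663796356
```

Run:
```python
from h import *
_,p,q,o=state(); a=p+[0,0,.15]
st=plan(a,q,0,n=5)
T=eng(-30,13,200); print(T)
plan(T,tilted(np.degrees(E[2])-90,0),0,n=19,start=st)
```

```text
5 rows
[0,0,-0,-30,0,0,0],
[0,0,-0,-30,0,0,0],
[0,0,-0,-30,0,0,0],
[0,1,-0,-30,0,0,0],
[0,0,-0,-30,0,0,0],
[ 0.57415549 -0.31557456  0.2       ]
19 rows
[0,-2,-21,-1,-0,-0,4.9],
[0,-4,-21,-1,-0,-0,4.9],
[0,-6,-20,-1,-0,-0,4.9],
[0,-7,-20,-1,-0,-0,4.9],
[0,-9,-19,-1,-0,-0,4.9],
[0,-11,-18,-2,-0,-0,4.9],
[0,-12,-17,-1,-0,-0,4.9],
[0,-13,-16,-2,-0,-0,4.9],
[0,-15,-15,-1,-0,-0,4.9],
[0,-16,-13,-2,-0.1,-0,4.9],
[0,-17,-12,-2,-0.1,-0,4.9],
[0,-18,-10,-1,-0,-0,4.9],
[0,-19,-9,-2,-0.1,-0,4.9],
[0,-19,-7,-1,-0,-0,4.9],
[0,-20,-6,-2,-0.1,-0,4.9],
[0,-21,-4,-1,-0,-0,5],
[0,-21,-2,-2,-0.1,-0,4.9],
[0,-21,-0,-1,-0,-0.1,5],
[0,-20,1,-2,-0.1,-0,4.9],
```

Request:
carry_out --pt "0 0 0 -15 0 0 0" --pt "0 0 0 -30 0 0 0" --pt "0 0 0 -35 0 0 0" --pt "0 0 0 -35 0 0 0" --pt "0 0 0 -35 0 0 0" --pt "0 -2 -21 -1 0 0 4.9" --pt "0 -4 -21 -1 0 0 4.9" --pt "0 -6 -20 -1 0 0 4.9" --pt "0 -7 -20 -1 0 0 4.9" --pt "0 -9 -19 -1 0 0 4.9" --pt "0 -11 -18 -2 0 0 4.9" --pt "0 -12 -17 -1 0 0 4.9"

```text
clock: 16.82
ee_pos: [0.5197, -0.0732, 0.1809]
ee_rot: [-0.005, 0.239, 0.971, -0.003]
force: [0.5, -0.7, -1.1]
grip_width: 0.677
gripper_force: 30.0
```

Request:
carry_out --pt "0 -13 -16 -2 0 0 4.9" --pt "0 -15 -15 -1 0 0 4.9" --pt "0 -16 -13 -2 -0.1 0 4.9" --pt "0 -17 -12 -2 -0.1 0 4.9" --pt "0 -18 -10 -1 0 0 4.9" --pt "0 -19 -9 -2 -0.1 0 4.9" --pt "0 -19 -7 -1 0 0 4.9" --pt "0 -20 -6 -2 -0.1 0 4.9" --pt "0 -21 -4 -1 0 0 5" --pt "0 -21 -2 -2 -0.1 0 4.9" --pt "0 -21 0 -1 0 0 5" --pt "0 -20 1 -2 -0.1 0 4.9"

```text
clock: 17.82
ee_pos: [0.5744, -0.3162, 0.1993]
ee_rot: [-0.002, 0.686, 0.727, -0.0]
force: [0.3, -0.0, -1.3]
grip_width: 0.676
gripper_force: 30.0
```

Request:
carry_out --pt "0 0 0 0 0 0 0" --pt "0 0 0 0 0 0 0"

```text
clock: 17.98
ee_pos: [0.5741, -0.3162, 0.1991]
ee_rot: [-0.001, 0.685, 0.728, -0.0]
force: [-0.2, 0.6, -1.6]
grip_width: 0.678
gripper_force: 30.0
```

Run:
```python
from h import *
_,p,q,o=state(); print(p,o["qpos"].round(2),o["grip_width"]*88,o["gripper_force"],o["force"])
Q=tilted(np.degrees(E[2])-90,0)
st=plan(eng(-30,13,80),Q,0,n=6)
```

```text
[ 0.57408177 -0.31620479  0.19911049] [ 0.69  0.81 -0.5   1.49  0.44  0.95  0.13] 59.67531967639048 29.98738132417202 [-0.1669357   0.60908614 -1.55851634]
6 rows
[0,0,0,20,-0,-0,-0],
[0,0,0,20,-0,-0,-0],
[0,0,0,20,-0,-0,-0],
[0,0,0,20,-0,-0,-0],
[0,0,0,20,-0.1,-0,-0],
[0,0,0,19,-0,-0.1,-0],
```

Request:
carry_out --pt "0 0 0 20 0 0 0" --pt "0 0 0 30 0 0 0" --pt "0 0 0 30 0 0 0" --pt "0 0 0 25 0 0 0" --pt "0 0 0 20 0 0 0" --pt "0 0 0 12 0 0 0" --pt "0 0 0 6 0 0 0" --pt "0 0 0 0 0 0 0" --pt "0 0 0 0 0 0 0"

```text
clock: 18.73
ee_pos: [0.5753, -0.3146, 0.0572]
ee_rot: [-0.001, 0.684, 0.729, 0.0]
force: [-0.4, -0.2, -0.7]
grip_width: 0.678
gripper_force: 30.0
```

```bash
cat >> h.py <<'E'
def inE():
    _,p,q,o=state(); c,s=np.cos(E[2]),np.sin(E[2]); d=p-[E[0],E[1],0]; F=o["force"]; M=np.array([[c,s,0],[-s,c,0],[0,0,1]])
    y=q.apply([0,1,0]); print("eng mm",(M@d*1e3).round(1),"F eng",(M@F).round(1),"torque",o["ft_torque"].round(2),"yaw err",(np.degrees(np.arctan2(y[1],y[0])-E[2])).round(2),"z",q.apply([0,0,1]).round(3),"grip",o["grip_width"]*88)
E
python3 -c "
from h import *
inE()"
```

```text
eng mm [-28.8  13.9  57.2] F eng [-0.4 -0.1 -0.7] torque [-0.06 -0.12 -0.03] yaw err 0.08 z [-0.     0.002 -1.   ] grip 59.70249694535183
```

Request:
carry_out --pt "0 0 0 5 0 0 0" --pt "0 0 0 4 0 0 0" --pt "0 0 0 2 0 0 0" --pt "0 0 0 1 0 0 0" --pt "0 0 0 0 0 0 0" --pt "0 0 0 0 0 0 0"

```text
clock: 19.23
ee_pos: [0.5747, -0.3154, 0.0452]
ee_rot: [-0.001, 0.685, 0.729, -0.0]
force: [-1.3, -0.4, 5.9]
grip_width: 0.678
gripper_force: 30.0
```

```bash
python3 -c "
from h import *
inE()"
```

```text
eng mm [-29.4  13.2  45.2] F eng [-1.3 -0.3  5.9] torque [ 0.24  0.47 -0.01] yaw err 0.02 z [-0.001  0.001 -1.   ] grip 59.69545799264498
```

Request:
carry_out --pt "0 0 3 -0.5 0 0 0" --pt "0 0 3 0 0 0 0" --pt "0 0 2 0 0 0 0" --pt "0 0 1 0 0 0 0" --pt "0 0 0 0 0 0 0" --pt "0 0 0 0 0 0 0"

```text
clock: 19.73
ee_pos: [0.5832, -0.315, 0.0452]
ee_rot: [-0.001, 0.685, 0.729, -0.001]
force: [-3.8, -0.8, 5.7]
grip_width: 0.681
gripper_force: 30.0
```

```bash
python3 -c "
from h import *
inE()"
```

```text
eng mm [-20.9  13.   45.2] F eng [-3.8 -0.6  5.7] torque [0.18 0.65 0.11] yaw err 0.01 z [-0.003  0.001 -1.   ] grip 59.90414963415013
```

Request:
carry_out --pt "0 0 1 0 0 0 0" --pt "0 0 1 0 0 0 0" --pt "0 0 0 0 0 0 0" --pt "0 0 0 0 0 0 0"

```text
clock: 20.07
ee_pos: [0.5848, -0.3149, 0.0453]
ee_rot: [-0.001, 0.685, 0.729, -0.001]
force: [-4.1, -0.7, 5.9]
grip_width: 0.68
gripper_force: 30.0
```

```bash
python3 -c "
from h import *
inE()"
```

```text
eng mm [-19.4  13.   45.3] F eng [-4.1 -0.4  5.9] torque [0.15 0.77 0.09] yaw err 0.01 z [-0.003  0.001 -1.   ] grip 59.882272145026306
```

Request:
carry_out --pt "0 0 1 0 0 0 0" --pt "0 0 1 0 0 0 0" --pt "0 0 0 0 0 0 0" --pt "0 0 0 0 0 0 0"

```text
clock: 20.4
ee_pos: [0.5859, -0.3148, 0.0453]
ee_rot: [-0.002, 0.685, 0.728, -0.001]
force: [-5.9, 0.6, 8.9]
grip_width: 0.679
gripper_force: 30.0
```

```bash
python3 -c "
from h import *
inE()"
```

```text
eng mm [-18.2  13.   45.3] F eng [-5.9  0.9  8.9] torque [ 0.23  1.09 -0.06] yaw err -0.03 z [-0.005  0.001 -1.   ] grip 59.7731657033304
```

Request:
carry_out --pt "0 0 1 0 0 0 0" --pt "0 0 1 0 0 0 0" --pt "0 0 0 0 0 0 0" --pt "0 0 0 0 0 0 0"

```text
clock: 20.73
ee_pos: [0.586, -0.3148, 0.0453]
ee_rot: [-0.004, 0.685, 0.728, -0.003]
force: [-10.2, 0.8, 13.3]
grip_width: 0.682
gripper_force: 30.0
```

```bash
python3 -c "
from h import *
inE()"
```

```text
eng mm [-18.2  13.1  45.3] F eng [-10.2   1.4  13.3] torque [ 0.33  1.92 -0.02] yaw err -0.04 z [-0.009  0.001 -1.   ] grip 60.001138697997476
```

Contact with the long arm. Now I slide toward the short arm.

Request:
carry_out --pt "0 2 -1 -0.5 0 0 0" --pt "0 2 0 0 0 0 0" --pt "0 2 0 0 0 0 0" --pt "0 1 0 0 0 0 0" --pt "0 1 0 0 0 0 0" --pt "0 0 0 0 0 0 0"

```text
clock: 21.23
ee_pos: [0.586, -0.3114, 0.0457]
ee_rot: [-0.0, 0.686, 0.727, -0.003]
force: [-5.7, -6.9, 5.2]
grip_width: 0.681
gripper_force: 30.0
```

```bash
python3 -c "
from h import *
inE()"
```

```text
eng mm [-18.   16.5  45.7] F eng [-6.1 -6.5  5.2] torque [-1.24  0.9  -0.32] yaw err -0.24 z [-0.005 -0.005 -1.   ] grip 59.91257939609647
```

Request:
carry_out --pt "0 1 0 -0.3 0 0 0" --pt "0 1 0 0 0 0 0" --pt "0 1 0 0 0 0 0" --pt "0 0 0 0 0 0 0" --pt "0 0 0 0 0 0 0"

```text
clock: 21.65
ee_pos: [0.5857, -0.3078, 0.0457]
ee_rot: [-0.001, 0.686, 0.727, -0.003]
force: [-4.6, -6.1, 4.3]
grip_width: 0.676
gripper_force: 30.0
```

```bash
python3 -c "
from h import *
inE()"
```

```text
eng mm [-18.   20.   45.7] F eng [-5.  -5.8  4.3] torque [-1.16  0.91 -0.32] yaw err -0.23 z [-0.005 -0.004 -1.   ] grip 59.52529044789422
```

Only friction so far; it moved 3.5 mm. I keep going.

Request:
carry_out --pt "0 1 0 0 0 0 0" --pt "0 1 0 0 0 0 0" --pt "0 1 0 0 0 0 0" --pt "0 0 0 0 0 0 0" --pt "0 0 0 0 0 0 0"

```text
clock: 22.07
ee_pos: [0.5856, -0.3048, 0.0457]
ee_rot: [-0.0, 0.686, 0.727, -0.003]
force: [-4.2, -5.5, 3.8]
grip_width: 0.676
gripper_force: 30.0
```

```bash
python3 -c "
from h import *
inE()"
```

```text
eng mm [-18.   23.   45.7] F eng [-4.5 -5.3  3.8] torque [-1.12  0.87 -0.35] yaw err -0.23 z [-0.005 -0.004 -1.   ] grip 59.516691811269666
```

Request:
carry_out --pt "0 1 0 0 0 0 0" --pt "0 1 0 0 0 0 0" --pt "0 1 0 0 0 0 0" --pt "0 0 0 0 0 0 0" --pt "0 0 0 0 0 0 0"

```text
clock: 22.48
ee_pos: [0.5855, -0.3039, 0.0458]
ee_rot: [0.001, 0.687, 0.727, -0.004]
force: [-4.4, -8.4, 3.2]
grip_width: 0.676
gripper_force: 30.0
```

```bash
python3 -c "
from h import *
inE()"
```

```text
eng mm [-18.   24.   45.8] F eng [-4.9 -8.1  3.2] torque [-1.75  0.68 -0.2 ] yaw err -0.27 z [-0.004 -0.007 -1.   ] grip 59.52133664449938
```

Request:
carry_out --pt "0 1 1 0 0 0 0" --pt "0 1 1 0 0 0 0" --pt "0 0 0 0 0 0 0" --pt "0 0 0 0 0 0 0"

```text
clock: 22.82
ee_pos: [0.5856, -0.3039, 0.0459]
ee_rot: [0.0, 0.687, 0.727, -0.006]
force: [-6.8, -11.7, 5.9]
grip_width: 0.677
gripper_force: 30.0
```

```bash
python3 -c "
from h import *
inE()
cal=vision.get_calibration('top'); im=vision.snapshot('top')[:,:,::-1]
s=vision.snapshot('side')[:,:,::-1]
a=cv2.resize(im[140:280,370:520],None,fx=4,fy=4,interpolation=cv2.INTER_CUBIC)
cv2.imwrite('pics/t7.png',a)"
```

```text
eng mm [-17.9  24.   45.9] F eng [ -7.5 -11.3   5.9] torque [-2.2   1.35 -0.08] yaw err -0.31 z [-0.008 -0.009 -1.   ] grip 59.552897335126694
```

Request:
carry_out --pt "0 -1 -1 0.5 0 0 0" --pt "0 -1 -1 0 0 0 0" --pt "0 0 0 0 0 0 0" --pt "0.8 0 0 0 0 0 0" --pt "0.95 0 0 0 0 0 0" --pt "0.95 0 0 0 0 0 0" --pt "0.95 0 0 0 0 0 0" --pt "0.95 0 0 0 0 0 0"

```text
clock: 23.58
ee_pos: [0.588, -0.2962, 0.0449]
ee_rot: [-0.001, 0.684, 0.729, 0.001]
force: [-0.5, -0.1, -0.6]
grip_width: 0.951
gripper_force: 0.0
```

```bash
python3 -c "
from h import *
inE()"
```

```text
eng mm [-15.   31.4  44.9] F eng [-0.5 -0.1 -0.6] torque [-0.01 -0.09 -0.03] yaw err 0.09 z [-0.001  0.003 -1.   ] grip 83.69625567231866
```

Request:
carry_out --pt "0.95 0 -2 -5 0 0 0" --pt "0.95 0 0 -20 0 0 0" --pt "0.95 0 0 -30 0 0 0" --pt "0.95 0 0 -35 0 0 0" --pt "0.95 0 0 -35 0 0 0" --pt "0.95 0 -20 -30 0 0 0" --pt "0.95 0 -35 -10 0 0 0" --pt "0.95 10 -35 0 0 0 0" --pt "0.95 20 -35 0 0 0 0" --pt "0.95 20 -30 0 0 0 0" --pt "0.95 0 0 0 0 0 0" --pt "0.95 0 0 0 0 0 0"

```text
clock: 24.58
ee_pos: [0.4256, -0.2564, 0.2108]
ee_rot: [-0.002, 0.684, 0.729, -0.001]
force: [1.0, -0.3, -0.7]
grip_width: 0.951
gripper_force: 0.0
```

```bash
python3 -c "
from h import *
inE()
c=vision.get_calibration('wrist'); w=vision.snapshot('wrist')[:,:,::-1]; t=vision.snapshot('top')[:,:,::-1]; s=vision.snapshot('side')[:,:,::-1]
a=np.zeros((600,800,3),np.uint8); a[:300,:400]=cv2.resize(w,(400,300)); a[:300,400:]=cv2.resize(t,(400,300)); a[300:,:400]=cv2.resize(t[150:270,375:535],(400,300),interpolation=cv2.INTER_CUBIC); a[300:,400:]=cv2.resize(s[50:230,230:470],(400,300),interpolation=cv2.INTER_CUBIC)
cv2.imwrite('pics/f8.png',a)"
```

```text
eng mm [-174.6   81.2  210.8] F eng [ 1.  -0.4 -0.7] torque [-0.08 -0.18  0.05] yaw err 0.1 z [-0.004  0.001 -1.   ] grip 83.72545676729224
```

View pics/f8.png

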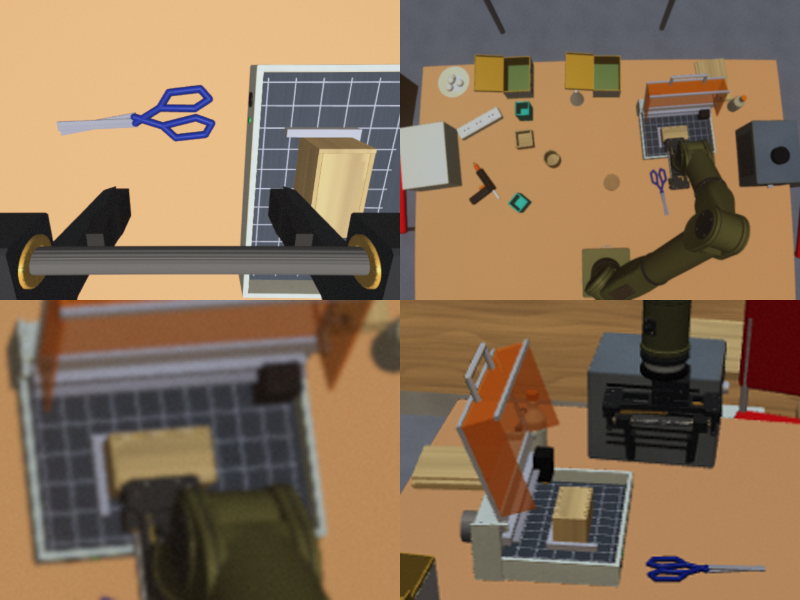

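The last view shows the hood open, the pot lying in the corner of the stop, and the other objects undisturbed. A pixel check for gaps at both arms:

```bash
python3 -c "
from h import *
cal=vision.get_calibration('wrist'); w=vision.snapshot('wrist')
for x in (500,530,560): print(x,[tuple(int(k) for k in w[r,x]) for r in range(200,236,2)])
# stop corner/pot lower bottom edge projections if contact at measured places (E shifted by 2,+)
for n,P in [('arm top in',eng(0,77,34)),('arm bed in',eng(0,77,22)),('long arm bed',eng(12,20,22)),('pot top corner',eng(12,77,82)),('pot mouth top',eng(12,-33,82))]: print(n,proj(cal,P)[0].round(0))
t=vision.snapshot('top'); c=vision.get_calibration('top')
u=proj(c,[eng(12,30,82),eng(22,30,34),eng(12,30,34)]); print(u.round(1)); x=int(u[0][0])
print([tuple(int(k) for k in t[r,x]) for r in range(int(u[0][1])-10,int(u[0][1])+8)])
"
```

```text
500 [(121, 119, 131), (119, 112, 108), (183, 185, 199), (199, 205, 221), (204, 207, 223), (203, 207, 222), (202, 206, 222), (202, 205, 221), (186, 188, 204), (127, 105, 72), (125, 103, 69), (127, 103, 70), (126, 104, 69), (129, 106, 72), (128, 104, 69), (129, 106, 72), (120, 99, 63), (104, 85, 53)]
530 [(93, 94, 100), (118, 109, 107), (184, 186, 199), (201, 206, 220), (202, 206, 221), (205, 208, 222), (203, 207, 222), (202, 206, 221), (187, 188, 202), (126, 103, 68), (123, 102, 67), (124, 101, 67), (126, 104, 68), (127, 104, 70), (126, 103, 69), (122, 99, 66), (120, 98, 66), (137, 115, 79)]
560 [(95, 97, 103), (119, 112, 109), (184, 187, 202), (203, 205, 222), (203, 206, 222), (202, 205, 221), (201, 205, 221), (202, 205, 222), (202, 204, 221), (179, 175, 180), (134, 109, 75), (126, 102, 68), (127, 104, 69), (130, 105, 68), (129, 105, 68), (129, 105, 71), (129, 105, 70), (149, 124, 88)]
arm top in [543. 214.]
arm bed in [535. 210.]
long arm bed [539. 277.]
pot top corner [597. 232.]
pot mouth top [568. 375.]
[[435.1 201.8]
 [431.2 202. ]
 [431.6 205.5]]
[(51, 51, 56), (51, 52, 57), (53, 55, 59), (52, 55, 60), (60, 61, 70), (68, 69, 76), (68, 70, 78), (59, 60, 67), (53, 54, 61), (59, 59, 63), (85, 79, 72), (121, 107, 88), (140, 122, 90), (145, 125, 91), (146, 125, 86), (150, 128, 86), (150, 127, 86), (146, 123, 81)]
```

```bash
python3 -c "
from workcell import close_job
print(close_job())"
```

```text
the job is handed in; nothing more can be done
None
```

I handed the job in at about 25 s. The hood stands open by itself, and the pot lies on its side in the stop, pushed firmly against both arms before release. The other objects look undisturbed; the pot's fit at the long arm was felt by force but could not be seen in the final pictures.

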